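# Stand up the flaps of the battery carton

## Task

On the scale repairer's bench stands a carton with a new battery, its two end flaps drooping in over the battery. Fold both flaps up about their creases until each stands straight up, so that the battery lies open from above and neither flap leans over the things beside the carton. Do not disturb the battery or the jar, weight and wrench around the carton.

Things in the scene. Friction and masses are not known exactly. Their poses are not given: they have to be found in the camera images.
- carton: Open cardboard carton standing on the bench, fixed: 150 (x) x 220 (y) x 125 (z) mm, walls 4 mm. Origin at the centre of its underside; x across it, y along its length, z up. Its two long flaps (at the +x and -x sides) are already folded down outside and reach 20 mm out from the sides; its two short end flaps (at the +y and -y ends) are the ones to fold.
- flap_left (a joint): Angle (rad) of the end flap at the carton's +y end: 0 = level over the carton, growing as it swings up; 1.571 = straight up; 3.14 = level outside. Stiff board, 140 mm wide, 70 mm from crease to free edge, 4 mm thick. It stays where it is left; about 1 N square to its free edge turns it.
- flap_right (a joint): The same for the equal end flap at the carton's -y end (0 = level over the carton, 1.571 = straight up, 3.14 = level outside). Pushed level towards its crease while it lies low, a flap jams: swing its edge along an arc about the crease.
- flap_left_hinge (a point): Middle of the crease of the flap at the +y end: on the carton's end wall, 108 mm from the carton's centre, 127 mm above the bench. The crease runs along the carton's x.
- flap_right_hinge (a point): Middle of the crease of the flap at the -y end, 127 mm above the bench.
- flap_left_edge (a point): Middle of the free edge of the flap at the +y end, 70 mm from its crease.
- flap_right_edge (a point): Middle of the free edge of the flap at the -y end, 70 mm from its crease.
- battery: Black sealed battery, 65 (x) x 151 (y) x 94 mm with small terminals to 103 mm, 2.1 kg, standing in the middle of the carton between white foam packing, its terminals' tops about 18 mm below the carton's rim. Origin at the centre of its underside.
- jar: Amber glass jar with a brass-coloured cap, 68 mm diameter, 85 mm high, standing beyond one end of the carton. Origin at the centre of its underside.
- weight: Steel test weight with a knob on top, 60 mm diameter, 90 mm high, standing beyond the other end of the carton. Origin at the centre of its underside.
- wrench: Wrench lying on the bench behind the carton. Origin at the middle of its underside.

How it is judged:
By the outcome, as a careful person would: the job done as asked, in the order asked, and still so for the second after the job is handed in, with the robot touching nothing.
It also fails if it takes over 43 s, if anything falls off the work surface, if the arm or the gripper's body presses on something with over 40 N, if the wrist force passes 120 N, or if a joint passes its speed limit or range.

## Robot

A 6-joint arm with a two-finger parallel gripper is mounted at the origin on the work surface. World frame = base frame: x ahead of the robot, y to its left, z up, the work surface at z = 0. Lengths are in m, angles in rad, forces in N, time in s.
With the tool pointing down it reaches from about 0.375 to 0.75 m from the base axis. Payload 9 kg.
Tool frame: the origin (TCP) lies on the centre line of the jaws, within the pads' length; the fingertips stand 19 mm ahead of it and the grasp point (between the pads) is the TCP; z points along the fingers, y is the line along which they close (so a half turn about z gives the same grasp; the last joint's range is limited). The gripper opens to 85 mm and grips with 20 to 120 N. Pads are 22 mm wide; open, the fingers measure 114 mm over their backs; the gripper's body (76 mm by 85 mm) begins 54 mm behind the grasp point. The pads swing forward as they close: fully open they stand 13 mm farther back than shut.
Start: joints at [0.999, 0.104, 0.097, 1.564, 0, 1.353], TCP at [0.208, 0.563, 0.25] pointing down, gripper open.
Joint ranges: [-2.99, 2.99], [-0.84, 1.86], [-1.1, 1.16], [-1.84, 2.11], [-1.51, 1.56], [-3.14, 3.14]. Speed limits (rad/s): [2.22, 2.22, 2.57, 3.14, 3.14, 3.14].

## Interface

Orientations are given as a unit quaternion [x, y, z, w].
In Python, from cell import telemetry, get_image, camera_model, workorder gives the robot as it stands. The module is installed in compiled form; this text tells all that it offers.
- The arm moves only by the shell command python3 -m handwheel 'ROWS' [OPENING]. ROWS is JSON, a list of rows, each a list of 6 numbers: the shift along the tool's x, y, z in units of 8 cm (1.0 is 8 cm), then the turn, a rotation vector about the tool's x, y, z in units of 90 degrees (1.0 is 90 degrees). A call has exactly 10 rows; each row is the pose to reach, as a shift and turn from the pose commanded when the call began, along the tool's axes at that moment; what a row does not reach only later rows make up. A row lasts 1/8 s, in which the tool goes at most 62.5 mm and 10.7 degrees, less where a joint would pass 70% of its speed; a pose out of reach is approached as far as the arm can. A call with a number of a shift or a turn outside -1 to 1 is refused whole. A call with a gripper value outside its range is refused whole. OPENING is the closure, from 0 (fully open) to 1 (shut), set as the call begins (- or left out, the last holds). The fingers move at their own pace and stop on an object; the grip force is fixed at half the most. Time passes only in rows, so rows that repeat a pose let the fingers close, or fill a call up. It gives the time, the measured TCP pose, the force, the opening and the grip force at its end, in the units of the state.
- telemetry.read_state(): the state, without advancing time (a new reading comes with each control period).
- get_image(name): name is "side" or "top"; returns the picture (480x640x3 uint8, blue, green, red); there is no depth.
- camera_model(name): a dict with "camera_matrix" (3x3 intrinsics, pixels), "world_from_camera" (4x4, takes a point from camera to world coordinates). Camera axes: x right, y up, looking along -z (the intrinsics and any distortion apply to the point x, -y, -z); pixel columns grow to the right and rows downward; lengths in m; the calibration is good to about 2 mm. A picture is of the moment at which its call begins. camera_model takes no time and is no camera call.
- workorder.sign_off(): hands the job in; it is judged then, once.
The state is a dict: "t": time; "q": joint angles; "qd": joint speeds; "effort": joint torques, N m; "position": TCP position; "tcp_rot": TCP orientation; "ft_force": force on the tool from outside, world axes, zero at the start; "ft_torque": the same for the moment, N m; "grip_width": opening from 0.0 (shut) to 1.0 (fully open); "grip_force": force on a finger pad.
Only numpy, scipy, OpenCV 4.12 (cv2) and the standard library are available. Lean on these libraries where they do the work, as an engineer would, in place of code of your own. Each camera call takes 0.05 s, during which the arm holds its last target. There are 200 camera calls.

## Working session

There is one attempt and no reset: what is moved stays moved. The work goes in short steps, Python scripts to look and compute and a shell command to move; the robot and the scene stay as the last step left them, time stands still between calls to the robot, and variables do not carry over. Pictures are saved under pics/ and viewed, at most 10 in all, crops included, and the job is handed in when it is done.

```bash
mkdir -p pics
cat > h.py <<'E'
import numpy as np, cv2
from cell import telemetry, get_image, camera_model
def snap(n,f):
    im=get_image(n); cv2.imwrite('pics/'+f,im); return im
def ray(n,u,v):
    m=camera_model(n);K=np.array(m['camera_matrix']);T=np.array(m['world_from_camera'])
    d=np.linalg.solve(K,[u,v,1]);d=T[:3,:3]@np.array([d[0],-d[1],-d[2]]);return T[:3,3],d
def onz(n,u,v,z):
    o,d=ray(n,u,v);return o+d*(z-o[2])/d[2]
def proj(n,p):
    m=camera_model(n);K=np.array(m['camera_matrix']);T=np.array(m['world_from_camera'])
    c=T[:3,:3].T@(np.array(p)-T[:3,3]);q=K@np.array([c[0],-c[1],-c[2]]);return q[:2]/q[2]
def two(a,b):
    o1,d1=ray('side',*a);o2,d2=ray('top',*b)
    s=np.linalg.lstsq(np.c_[d1,-d2],o2-o1,rcond=None)[0]
    p,q=o1+s[0]*d1,o2+s[1]*d2;return (p+q)/2,np.linalg.norm(p-q)
E
python3 - <<'E'
from h import *
np.set_printoptions(precision=4,suppress=True)
snap('side','s0.png');snap('top','t0.png')
for n in('side','top'):
    m=camera_model(n);print(m)
print(telemetry.read_state())
E
```

```text
{'camera_matrix': array([[435.0632,   0.    , 322.9574],
       [  0.    , 435.0632, 233.2279],
       [  0.    ,   0.    ,   1.    ]]), 'world_from_camera': array([[-0.8696,  0.3016, -0.391 ,  0.2995],
       [-0.4937, -0.5513,  0.6726,  0.5436],
       [-0.0127,  0.7779,  0.6283,  0.5506],
       [ 0.    ,  0.    ,  0.    ,  1.    ]])}
{'camera_matrix': array([[615.9995,   0.    , 313.4449],
       [  0.    , 615.9995, 247.7402],
       [  0.    ,   0.    ,   1.    ]]), 'world_from_camera': array([[ 0.022 ,  0.9935, -0.1116,  0.4122],
       [-0.9998,  0.0215, -0.0057,  0.0584],
       [-0.0032,  0.1117,  0.9937,  1.4015],
       [ 0.    ,  0.    ,  0.    ,  1.    ]])}
{'t': 0.1, 'q': array([ 0.9993,  0.1046,  0.0966,  1.5639, -0.    ,  1.3531]), 'qd': array([ 0.0007, -0.0009,  0.0022,  0.0002,  0.0011, -0.0021]), 'effort': array([  0.0059, -55.8209,  50.4719,   0.0131,  -0.0003,  -0.    ]), 'position': array([0.2077, 0.5626, 0.2496]), 'tcp_rot': array([ 0.176 ,  0.9844, -0.0005, -0.0002]), 'ft_force': array([-0.5127, -0.1328,  0.0987]), 'ft_torque': array([0.0067, 0.053 , 0.0196]), 'grip_force': 0.0, 'grip_width': 1.0002393326461603}
```

View pics/s0.png

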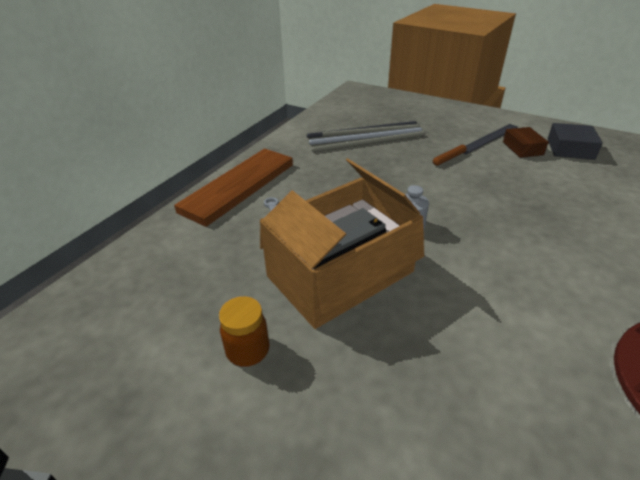

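View pics/t0.png

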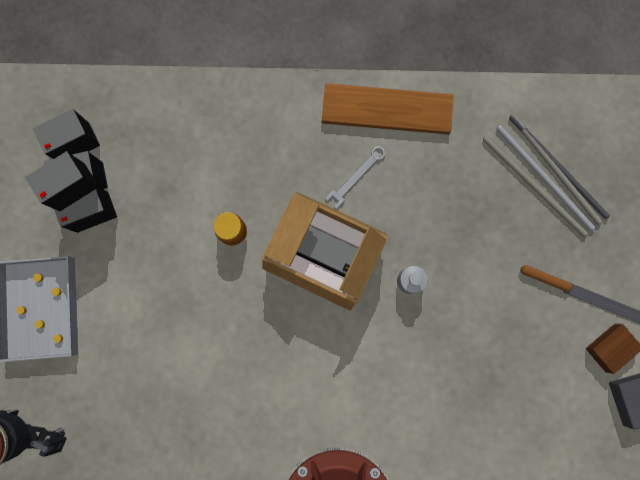

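Run:
```python
import cv2,numpy as np
a=cv2.imread('pics/t0.png')[180:320,200:440];cv2.imwrite('pics/tc.png',cv2.resize(a,None,fx=3.3,fy=3.3,interpolation=cv2.INTER_CUBIC))
a=cv2.imread('pics/s0.png')[150:330,240:450];cv2.imwrite('pics/sc.png',cv2.resize(a,None,fx=3.3,fy=3.3,interpolation=cv2.INTER_CUBIC))
```

```text
(no output)
```

View pics/tc.png

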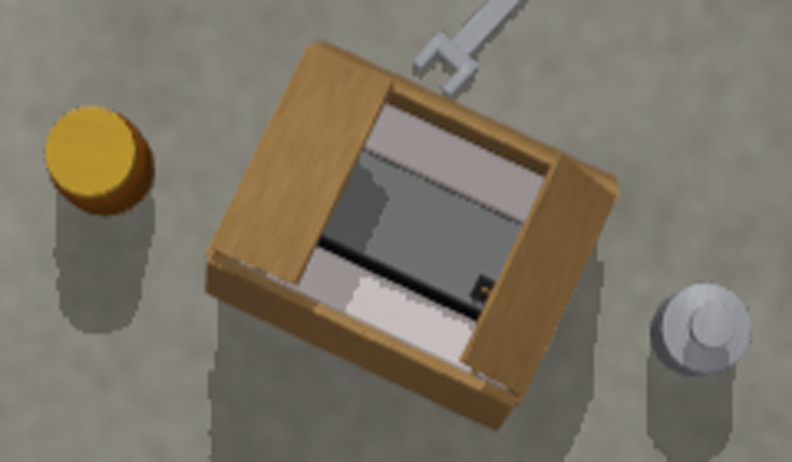

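View pics/sc.png

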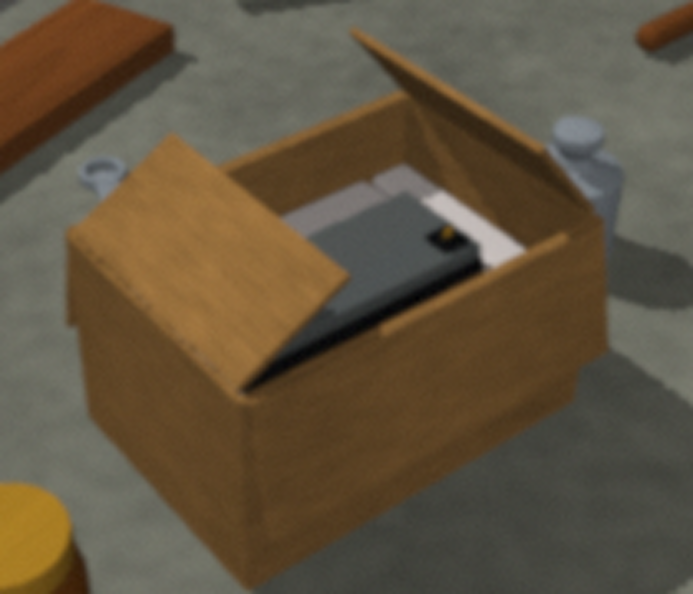

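Run:
```python
from h import *
np.set_printoptions(precision=4,suppress=True)
C=lambda n,x,y:((240+x/3.3,150+y/3.3) if n=='side' else (200+x/3.3,180+y/3.3))
P={'Lc1':((68,232),(320,42)),'Lc2':((245,400),(208,255)),'Le1':((172,135),(392,85)),'Le2':((348,277),(302,282)),
'Re1':((352,30),(560,155)),'Re2':((548,152),(465,360)),'Rc2':((600,212),(515,400))}
for k,(a,b) in P.items():
    p,e=two(C('side',*a),C('top',*b));print(k,p,round(e,4))
print('Rc1',onz('top',*C('top',617,190),.127))
print('jar',onz('top',*C('top',90,151),.085),'weight knob',onz('top',*C('top',714,320),.09))
for n,p in (('side',(600,212)),('side',(245,400)),('side',(68,232))): print(p,onz(n,*C(n,*p),.127))
for n,p in (('top',(515,400)),('top',(208,255)),('top',(320,42))): print(p,onz(n,*C(n,*p),.127))
```

```text
Lc1 [0.6725 0.1033 0.121 ] 0.0009
Lc2 [0.5326 0.1698 0.1271] 0.0011
Le1 [0.6383 0.0568 0.1621] 0.0012
Le2 [0.5148 0.1091 0.1579] 0.0001
Re1 [ 0.5933 -0.0462  0.1815] 0.0002
Re2 [0.4663 0.0086 0.1794] 0.0039
Rc2 [ 0.4454 -0.0245  0.131 ] 0.0016
Rc1 [ 0.5799 -0.0871  0.127 ]
jar [0.6037 0.2531 0.085 ] weight knob [ 0.5015 -0.1546  0.09  ]
(600, 212) [ 0.446 -0.03   0.127]
(245, 400) [0.5321 0.1696 0.127 ]
(68, 232) [0.6678 0.1096 0.127 ]
(515, 400) [ 0.4463 -0.0246  0.127 ]
(208, 255) [0.5331 0.17   0.127 ]
(320, 42) [0.6709 0.1029 0.127 ]
```

```bash
R='[[-0.09,-0.06,0,0,0,0],[-0.19,-0.13,0,0,0,0.01],[-0.29,-0.19,0,0,0,0.02],[-0.38,-0.26,0,0,0,0.03],[-0.48,-0.32,0,0,0,0.04],[-0.57,-0.38,0,0,0,0.05],[-0.67,-0.45,0,0,0,0.05],[-0.76,-0.51,0,0,0,0.05],[-0.86,-0.58,0,0,0,0.05],[-0.96,-0.64,0,0,0,0.05]]'; true
python3 -m handwheel '[[-0.09,-0.06,0,0,0,0],[-0.19,-0.13,0,0,0,0.01],[-0.29,-0.19,0,0,0,0.02],[-0.38,-0.26,0,0,0,0.03],[-0.48,-0.32,0,0,0,0.04],[-0.57,-0.38,0,0,0,0.05],[-0.67,-0.45,0,0,0,0.05],[-0.76,-0.51,0,0,0,0.05],[-0.86,-0.58,0,0,0,0.05],[-0.96,-0.64,0,0,0,0.05]]' 1
python3 -m handwheel '[[-0.09,-0.06,0,0,0,0],[-0.19,-0.13,0,0,0,0],[-0.29,-0.19,0,0,0,0],[-0.38,-0.26,0,0,0,0],[-0.48,-0.32,0,0,0,0],[-0.57,-0.38,0,0,0,0],[-0.67,-0.45,0,0,0,0],[-0.76,-0.51,0,0,0,0],[-0.86,-0.58,0,0,0,0],[-0.96,-0.64,0,0,0,0]]'
```

```text
t: 1.35
position: [0.2625, 0.4877, 0.2504]
tcp_rot: [0.214, 0.977, 0.0, 0.0]
ft_force: [-0.1, 0.2, 0.0]
grip_width: 0.001
grip_force: 0.0
t: 2.6
position: [0.3108, 0.409, 0.2504]
tcp_rot: [0.214, 0.977, 0.0, 0.0]
ft_force: [-0.1, 0.1, 1.1]
grip_width: 0.004
grip_force: 0.0
```

```bash
python3 -m handwheel '[[-0.09,-0.06,0,0,0,0],[-0.19,-0.13,0,0,0,0],[-0.29,-0.19,0,0,0,0],[-0.38,-0.26,0,0,0,0],[-0.48,-0.32,0,0,0,0],[-0.57,-0.38,0,0,0,0],[-0.67,-0.45,0,0,0,0],[-0.76,-0.51,0,0,0,0],[-0.86,-0.58,0,0,0,0],[-0.96,-0.64,0,0,0,0]]' >/dev/null
python3 -m handwheel '[[-0.09,-0.06,0,0,0,0],[-0.19,-0.13,0,0,0,0],[-0.29,-0.19,0,0,0,0],[-0.38,-0.26,0,0,0,0],[-0.48,-0.32,0,0,0,0],[-0.57,-0.38,0,0,0,0],[-0.67,-0.45,0,0,0,0],[-0.76,-0.51,0,0,0,0],[-0.86,-0.58,0,0,0,0],[-0.96,-0.64,0,0,0,0]]' >/dev/null
python3 -m handwheel '[[-0.09,-0.06,0,0,0,0],[-0.19,-0.13,0,0,0,0],[-0.29,-0.19,0,0,0,0],[-0.38,-0.26,0,0,0,0],[-0.48,-0.32,0,0,0,0],[-0.57,-0.38,0,0,0,0],[-0.67,-0.45,0,0,0,0],[-0.76,-0.51,0,0,0,0],[-0.86,-0.58,0,0,0,0],[-0.96,-0.64,0,0,0,0]]'
cat >> h.py <<'E'
from scipy.spatial.transform import Rotation as Ro
c=np.array([.5575,.0405]);ex=np.array([.9085,-.418]);ey=np.array([.418,.9085])
def where():
    s=telemetry.read_state();p=s['position'];R=Ro.from_quat(s['tcp_rot']);d=p[:2]-c
    print('u,v,z',np.round([d@ex,d@ey,p[2]],4),'tilt(tip to +v)',np.degrees(np.arcsin(R.as_matrix()[:2,2]@ey)).round(1));return p,R
def rows(T):  # T: (u,v,z,tilt deg) targets -> tool shift units and turn units
    p,R=where();M=np.c_[np.r_[-ex,0],np.r_[ey,0],[0,0,-1]]
    for u,v,z,t in T:
        g=np.r_[c+u*ex+v*ey,z];S=Ro.from_matrix(M)*Ro.from_rotvec([-np.radians(t),0,0])
        print(np.round(R.inv().apply(g-p)/.08,2),np.round((R.inv()*S).as_rotvec()/(np.pi/2),2))
def push(side,phi,t,clear=0.,h=0.): # side +1 left; TCP target with edge at TCP level
    f=np.radians(phi);th=np.radians(t)
    e=np.array([-.108+.07*np.cos(f)+.002*np.sin(f),.127+.07*np.sin(f)-.002*np.cos(f)])
    n=np.array([-np.cos(th),np.sin(th)]); q=e-(.0145+clear)*n
    return (0,-side*q[0],q[1]+h,side*t)
E
python3 - <<'E'
from h import *
rows([(0,-.032,.24,0)]+[push(-1,*a) for a in((51,20,.02),)])
for a in ((51,20,.02),(51,20),(60,15),(70,10),(80,5),(90,0)): print(np.round(push(-1,*a),4))
E
```

```text
t: 6.35
position: [0.4556, 0.173, 0.2503]
tcp_rot: [0.215, 0.977, 0.0, 0.0]
ft_force: [-0.5, -0.3, -0.5]
grip_width: -0.001
grip_force: 0.0
u,v,z [-0.1479  0.0778  0.2503] tilt(tip to +v) 0.0
[-1.85 -1.37  0.13] [ 0.  0. -0.]
[-1.85 -1.34  1.02] [ 0.22 -0.   -0.  ]
[  0.      -0.03     0.1683 -20.    ]
[  0.      -0.0488   0.1752 -20.    ]
[  0.      -0.0573   0.1829 -15.    ]
[  0.      -0.0679   0.1896 -10.    ]
[ 0.     -0.0794  0.1943 -5.    ]
[ 0.     -0.0915  0.197   0.    ]
```

```bash
python3 -m handwheel '[[-0.09,-0.07,0,0,0,0],[-0.19,-0.14,0,0,0,0],[-0.28,-0.21,0,0,0,0],[-0.37,-0.28,0,0,0,0],[-0.47,-0.34,0,0,0,0],[-0.56,-0.41,0,0,0,0],[-0.65,-0.48,0,0,0,0],[-0.74,-0.55,0,0,0,0],[-0.84,-0.61,0,0,0,0],[-0.93,-0.68,0,0,0,0]]' >/dev/null
python3 -m handwheel '[[-0.09,-0.07,0,0.02,0,0],[-0.19,-0.14,0,0.04,0,0],[-0.28,-0.21,0,0.06,0,0],[-0.37,-0.28,0,0.08,0,0],[-0.47,-0.34,0,0.1,0,0],[-0.56,-0.41,0,0.12,0,0],[-0.65,-0.48,0,0.15,0,0],[-0.74,-0.55,0,0.18,0,0],[-0.84,-0.61,0,0.2,0,0],[-0.93,-0.66,0,0.22,0,0]]'
python3 - <<'E'
from h import *
rows([push(-1,51,20,.02,-.005)])
E
```

```text
t: 8.85
position: [0.5459, 0.0134, 0.2503]
tcp_rot: [0.211, 0.962, -0.169, -0.037]
ft_force: [-0.2, 0.6, 0.5]
grip_width: -0.003
grip_force: 0.0
u,v,z [ 0.0008 -0.0295  0.2503] tilt(tip to +v) -19.9
[0.01 0.36 1.02] [ 0. -0. -0.]
```

```bash
python3 -m handwheel '[[0,0.04,0.1,0,0,0],[0,0.07,0.2,0,0,0],[0,0.11,0.3,0,0,0],[0,0.14,0.4,0,0,0],[0,0.18,0.5,0,0,0],[0,0.22,0.6,0,0,0],[0,0.25,0.7,0,0,0],[0,0.29,0.8,0,0,0],[0,0.33,0.9,0,0,0],[0,0.36,1.0,0,0,0]]'
python3 - <<'E'
from h import *
rows([push(-1,*a,0,-.005) for a in ((51,20),(60,15),(70,10),(80,5),(85,2))])
a=snap('side','s1.png')[120:320,230:450];cv2.imwrite('pics/s1c.png',cv2.resize(a,None,fx=3,fy=3))
E
```

```text
t: 10.1
position: [0.5455, 0.0139, 0.1647]
tcp_rot: [0.211, 0.962, -0.168, -0.037]
ft_force: [-0.2, -0.2, -0.0]
grip_width: 0.001
grip_force: 0.0
u,v,z [ 0.0002 -0.0292  0.1647] tilt(tip to +v) -19.8
[ 0.   -0.25  0.02] [ 0. -0. -0.]
[ 0.   -0.39 -0.04] [-0.05 -0.   -0.  ]
[ 0.   -0.54 -0.07] [-0.11 -0.   -0.  ]
[ 0.   -0.7  -0.08] [-0.16 -0.   -0.  ]
[ 0.   -0.77 -0.07] [-0.2 -0.  -0. ]
```

View pics/s1c.png

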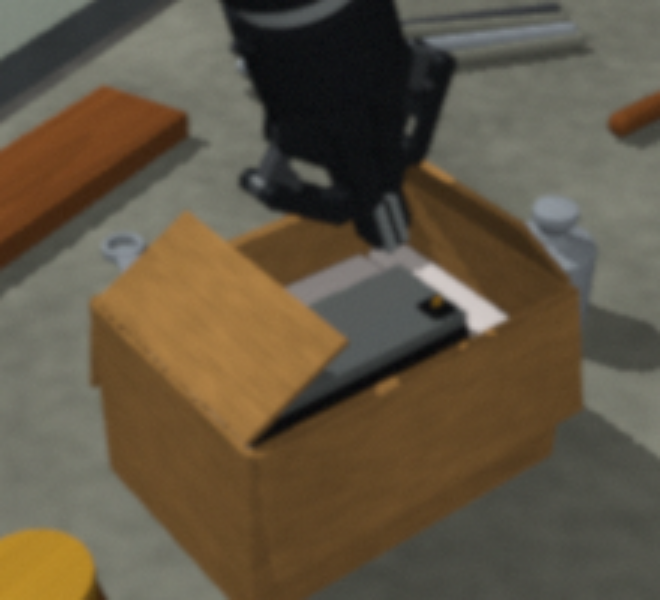

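```bash
python3 -m handwheel '[[0,-0.12,0.01,0,0,0],[0,-0.25,0.02,0,0,0],[0,-0.33,-0.02,-0.03,0,0],[0,-0.4,-0.06,-0.05,0,0],[0,-0.47,-0.09,-0.08,0,0],[0,-0.56,-0.12,-0.11,0,0],[0,-0.64,-0.15,-0.14,0,0],[0,-0.72,-0.17,-0.16,0,0],[0,-0.77,-0.18,-0.18,0,0],[0,-0.81,-0.19,-0.2,0,0]]'
python3 - <<'E'
from h import *
where()
a=snap('side','s2.png')[100:300,250:450];snap('top','t2.png');cv2.imwrite('pics/s2c.png',cv2.resize(a,None,fx=3,fy=3))
E
```

```text
t: 11.4
position: [0.522, -0.037, 0.2017]
tcp_rot: [0.215, 0.977, -0.014, -0.003]
ft_force: [1.0, 1.0, -0.4]
grip_width: -0.003
grip_force: 0.4
u,v,z [ 2.000e-04 -8.520e-02  2.017e-01] tilt(tip to +v) -1.7
```

View pics/s2c.png

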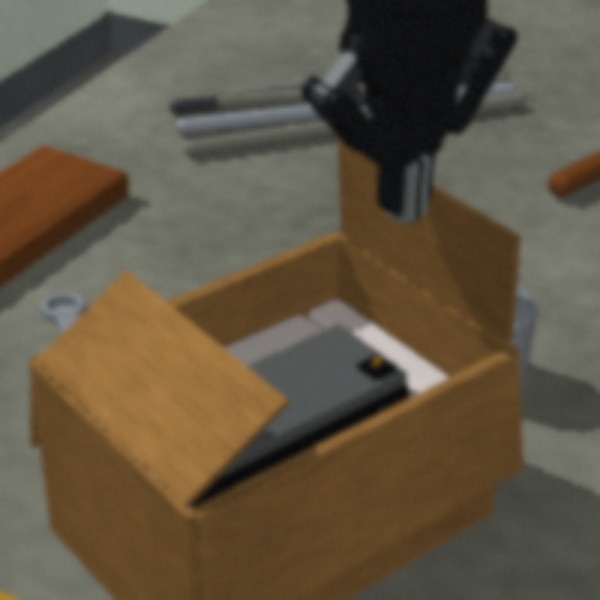

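```bash
cat >> h.py <<'E'
def onu(n,u,v,U):
    o,d=ray(n,u,v);E=np.r_[ex,0];s=(U-(o-np.r_[c,0])@E)/(d@E);p=o+s*d;w=p[:2]-c;return np.round([w@ey,p[2]],4)
def vert(x,U): # expected pixel of flap edge/crease corners
    pass
E
python3 - <<'E'
from h import *
for p,U in(((423.3,179.3),-.07),((420,216),-.07),((364,149.3),.07),((364,178),.07)): print(onu('side',*p,U))
for ph in (75,80,85,90,95):
    f=np.radians(ph);v=-(.108-.07*np.cos(f));z=.127+.07*np.sin(f)
    print(ph,[proj(n,np.r_[c+u*ex+v*ey,z]).round(1) for n in('side','top') for u in(-.07,.07)])
E
```

```text
[-0.1032  0.1955]
[-0.109   0.1231]
[-0.1031  0.187 ]
[-0.1068  0.1273]
75 [array([417. , 182.6]), array([358.3, 147.5]), array([351.9, 295. ]), array([382.5, 231.2])]
80 [array([419.9, 180.6]), array([361. , 145.9]), array([354.7, 296.3]), array([385.3, 232.4])]
85 [array([422.8, 178.9]), array([363.7, 144.4]), array([357.5, 297.7]), array([388.1, 233.7])]
90 [array([425.7, 177.4]), array([366.4, 143.3]), array([360.4, 299.1]), array([390.9, 235. ])]
95 [array([428.5, 176.3]), array([369.1, 142.5]), array([363.2, 300.4]), array([393.7, 236.4])]
```

```bash
python3 -m handwheel '[[0,-0.02,0,-0.01,0,0],[0,-0.04,0,-0.02,0,0],[0,-0.06,0,-0.02,0,0],[0,-0.08,0,-0.02,0,0],[0,-0.08,0,-0.02,0,0],[0,0,0,-0.02,0,0],[0,0.15,0,-0.02,0,0],[0,0.3,0,-0.02,0,0],[0,0.45,0,-0.02,0,0],[0,0.6,0,-0.02,0,0]]'
python3 - <<'E'
from h import *
a=snap('side','s3.png')[100:300,250:450];b=snap('top','t3.png')[180:320,240:440];cv2.imwrite('pics/s3c.png',cv2.hconcat([cv2.resize(a,(400,400)),cv2.resize(b,(400,280)).__class__ and cv2.copyMakeBorder(cv2.resize(b,(400,280)),0,120,0,0,cv2.BORDER_CONSTANT)]))
rows([push(1,28,30,.025,.06),push(1,28,30,.025),push(1,28,30,.015,-.005)])
E
```

```text
t: 12.75
position: [0.5426, 0.0077, 0.1999]
tcp_rot: [0.214, 0.977, 0.0, -0.0]
ft_force: [-0.3, 0.1, -0.1]
grip_width: -0.001
grip_force: 0.0
u,v,z [ 0.     -0.0358  0.1999] tilt(tip to +v) 0.0
[0.   0.59 0.02] [-0.33 -0.    0.  ]
[0.   0.59 0.77] [-0.33 -0.    0.  ]
[0.   0.69 0.77] [-0.33 -0.    0.  ]
```

View pics/s3c.png

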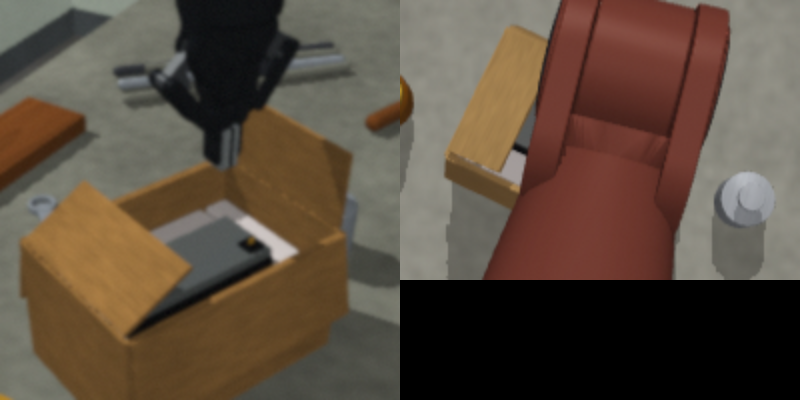

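```bash
python3 -m handwheel '[[0,0.06,0,-0.03,0,0],[0,0.12,0,-0.06,0,0],[0,0.18,0,-0.1,0,0],[0,0.24,0,-0.14,0,0],[0,0.3,0,-0.18,0,0],[0,0.36,0,-0.22,0,0],[0,0.42,0,-0.26,0,0],[0,0.48,0,-0.3,0,0],[0,0.54,0,-0.33,0,0],[0,0.57,0,-0.33,0,0]]'
python3 - <<'E'
from h import *
rows([push(1,28,30,.025,.003)]+[push(1,*a) for a in((28,30,0,.003),(40,25,0,.003),(50,22,0,.003))])
E
```

```text
t: 14.1
position: [0.5611, 0.0477, 0.1996]
tcp_rot: [0.208, 0.944, 0.25, 0.055]
ft_force: [-0.9, -0.1, 0.9]
grip_width: 0.001
grip_force: 0.0
u,v,z [0.0003 0.008  0.1996] tilt(tip to +v) 29.7
[ 0.   -0.33  0.65] [-0.  0. -0.]
[ 0.   -0.02  0.65] [-0.  0. -0.]
[0.   0.15 0.55] [ 0.05  0.   -0.  ]
[0.   0.29 0.49] [ 0.09  0.   -0.  ]
```

```bash
python3 -m handwheel '[[0,-0.04,0.07,0,0,0],[0,-0.08,0.14,0,0,0],[0,-0.12,0.21,0,0,0],[0,-0.16,0.28,0,0,0],[0,-0.2,0.35,0,0,0],[0,-0.24,0.42,0,0,0],[0,-0.27,0.49,0,0,0],[0,-0.3,0.56,0,0,0],[0,-0.32,0.61,0,0,0],[0,-0.33,0.65,0,0,0]]'
python3 - <<'E'
from h import *
rows([push(1,*a) for a in((28,30,0,.003),(34,28,0,.003),(40,25,0,.003),(46,23,0,.003),(52,20,0,.003),(58,18,0,.003))])
a=snap('side','s4.png')[120:320,240:440];cv2.imwrite('pics/s4c.png',cv2.resize(a,(600,600)))
E
```

```text
t: 15.35
position: [0.5625, 0.0508, 0.1415]
tcp_rot: [0.207, 0.944, 0.25, 0.055]
ft_force: [0.4, -0.8, -0.5]
grip_width: -0.001
grip_force: 0.0
u,v,z [0.0002 0.0115 0.1415] tilt(tip to +v) 29.7
[ 0.    0.31 -0.  ] [-0.  0. -0.]
[ 0.    0.39 -0.06] [ 0.02  0.   -0.  ]
[ 0.    0.47 -0.1 ] [ 0.05  0.   -0.  ]
[ 0.    0.56 -0.14] [ 0.07  0.   -0.  ]
[ 0.    0.65 -0.17] [ 0.11  0.   -0.  ]
[ 0.    0.74 -0.19] [ 0.13  0.   -0.  ]
```

View pics/s4c.png

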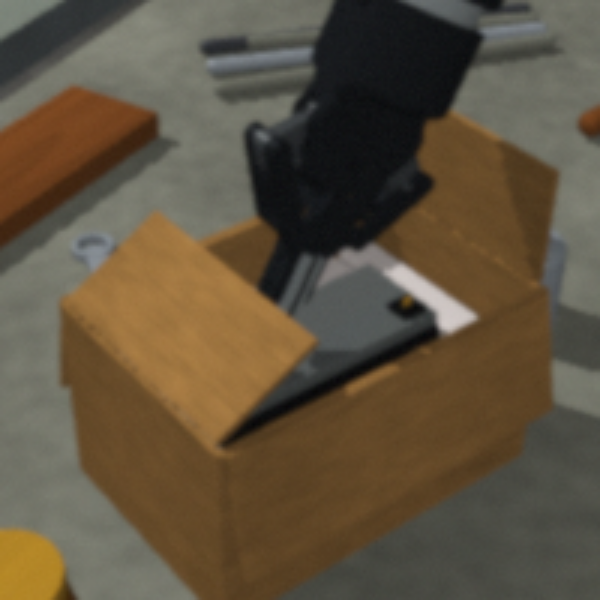

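```bash
python3 -m handwheel '[[0,0.15,0,0,0,0],[0,0.3,0,0,0,0],[0,0.35,-0.03,0.01,0,0],[0,0.4,-0.06,0.02,0,0],[0,0.47,-0.1,0.05,0,0],[0,0.52,-0.12,0.06,0,0],[0,0.57,-0.14,0.07,0,0],[0,0.62,-0.16,0.09,0,0],[0,0.68,-0.18,0.11,0,0],[0,0.74,-0.19,0.13,0,0]]'
python3 - <<'E'
from h import *
rows([push(1,*a) for a in((58,18,0,.003),(64,15,0,.003),(70,12,0,.004),(76,8,0,.004),(82,5,0,.005),(86,2,0,.005))])
E
```

```text
t: 16.65
position: [0.5809, 0.0909, 0.1845]
tcp_rot: [0.212, 0.965, 0.152, 0.033]
ft_force: [-0.7, -0.7, -1.0]
grip_width: -0.0
grip_force: 0.6
u,v,z [0.0003 0.0556 0.1845] tilt(tip to +v) 17.9
[ 0.   -0.    0.01] [-0.  0. -0.]
[ 0.    0.09 -0.02] [ 0.03  0.   -0.  ]
[ 0.    0.18 -0.05] [ 0.07  0.   -0.  ]
[ 0.    0.27 -0.07] [ 0.11  0.   -0.  ]
[ 0.    0.37 -0.08] [ 0.14  0.   -0.  ]
[ 0.    0.43 -0.08] [ 0.18  0.   -0.  ]
```

```bash
python3 -m handwheel '[[0,0.04,-0.01,0.01,0,0],[0,0.09,-0.02,0.03,0,0],[0,0.13,-0.03,0.05,0,0],[0,0.18,-0.05,0.07,0,0],[0,0.22,-0.06,0.09,0,0],[0,0.27,-0.07,0.11,0,0],[0,0.32,-0.08,0.13,0,0],[0,0.37,-0.08,0.14,0,0],[0,0.4,-0.08,0.16,0,0],[0,0.43,-0.08,0.18,0,0]]'
python3 - <<'E'
from h import *
rows([push(1,90,0,0,.005)])
a=snap('side','s5.png')[100:300,230:430];cv2.imwrite('pics/s5c.png',cv2.resize(a,(600,600)))
for ph in (80,85,90,95):
    f=np.radians(ph);v=(.108-.07*np.cos(f));z=.127+.07*np.sin(f)
    print(ph,[(3*(proj('side',np.r_[c+u*ex+v*ey,z])-[230,100])).round(0) for u in(-.07,.07)])
E
```

```text
t: 17.9
position: [0.5938, 0.1186, 0.2011]
tcp_rot: [0.215, 0.977, 0.014, 0.003]
ft_force: [-1.5, 0.0, 0.5]
grip_width: 0.005
grip_force: 0.5
u,v,z [0.0003 0.0861 0.2011] tilt(tip to +v) 1.7
[ 0.    0.07 -0.01] [ 0.02 -0.   -0.  ]
80 [array([260., 381.]), array([102., 245.])]
85 [array([248., 385.]), array([ 91., 247.])]
90 [array([237., 390.]), array([ 80., 251.])]
95 [array([225., 395.]), array([ 70., 255.])]
```

View pics/s5c.png

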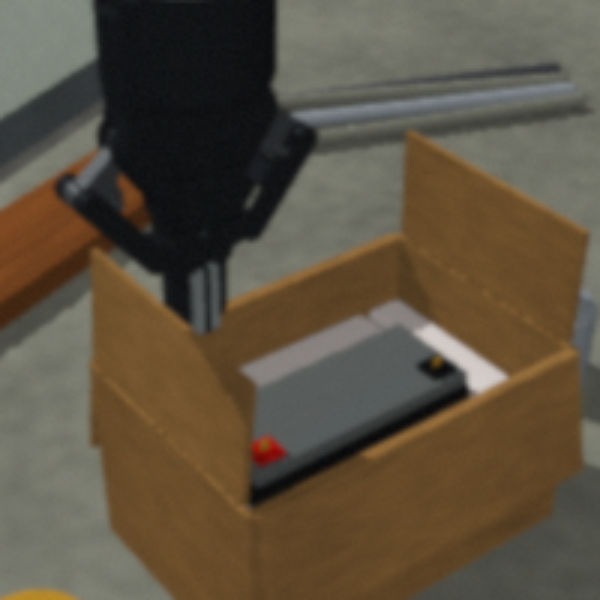

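```bash
python3 -m handwheel '[[0,0.02,0,0.01,0,0],[0,0.04,0,0.02,0,0],[0,0.06,0,0.02,0,0],[0,0.07,0,0.02,0,0],[0,0.07,0,0.02,0,0],[0,0,0,0.02,0,0],[0,-0.15,0,0.02,0,0],[0,-0.3,0,0.02,0,0],[0,-0.45,0,0.02,0,0],[0,-0.6,0,0.02,0,0]]'
python3 -m handwheel '[[0,-0.05,-0.1,0,0,0],[0,-0.1,-0.2,0,0,0],[0,-0.1,-0.3,0,0,0],[0,-0.1,-0.4,0,0,0],[0,-0.1,-0.5,0,0,0],[0,-0.1,-0.6,0,0,0],[0,-0.1,-0.7,0,0,0],[0,-0.1,-0.8,0,0,0],[0,-0.1,-0.9,0,0,0],[0,-0.1,-1,0,0,0]]'
python3 - <<'E'
from h import *
a=snap('side','s6.png')[100:360,210:450];cv2.imwrite('pics/s6c.png',cv2.resize(a,None,fx=2.3,fy=2.3))
for s in (1,-1):
  for ph in (85,90,95):
    f=np.radians(ph);v=s*(.108-.07*np.cos(f));z=.127+.07*np.sin(f)
    print(s,ph,[(2.3*(proj('side',np.r_[c+u*ex+v*ey,z])-[210,100])).round(0) for u in(-.07,.07)])
E
```

```text
t: 19.2
position: [0.5733, 0.074, 0.1996]
tcp_rot: [0.215, 0.977, 0.0, 0.0]
ft_force: [0.1, 0.2, -0.0]
grip_width: 0.004
grip_force: 0.0
t: 20.45
position: [0.5703, 0.0677, 0.28]
tcp_rot: [0.215, 0.977, 0.0, -0.0]
ft_force: [0.1, 0.4, 0.4]
grip_width: -0.002
grip_force: 0.0
1 85 [array([236., 295.]), array([116., 190.])]
1 90 [array([228., 299.]), array([108., 192.])]
1 95 [array([219., 303.]), array([ 99., 196.])]
-1 85 [array([490., 181.]), array([354., 102.])]
-1 90 [array([496., 178.]), array([360., 100.])]
-1 95 [array([502., 176.]), array([366.,  98.])]
```

View pics/s6c.png

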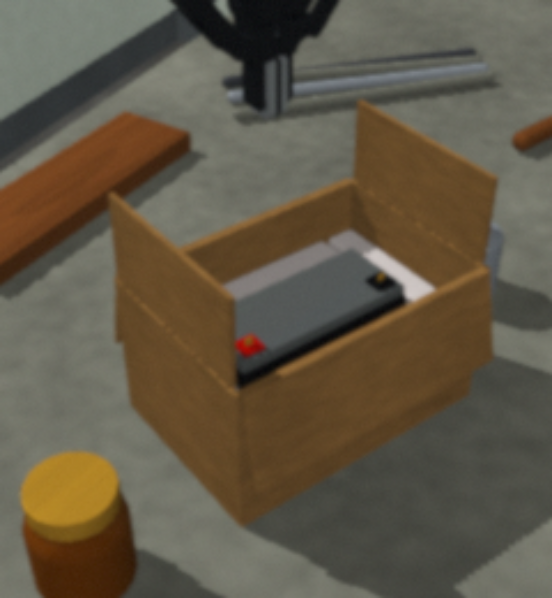

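```bash
python3 -c "from cell import workorder; print(workorder.sign_off())"
```

```text
the job is handed in; nothing more can be done
None
```

Both end flaps now stand within about 2° of straight up by my camera measurements. The battery lies open, and the jar and weight were not touched. The wrench was not in the last close-up, but the arm never came near it. The arm finished clear above the carton, and the job was handed in after about 20.5 s.

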